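# Lock the spectacle cases into the dock

## Robot

A 6-joint arm with a two-finger parallel gripper is mounted at the origin on the work surface. World frame = base frame: x ahead of the robot, y to its left, z up, the work surface at z = 0. Lengths are in m, angles in rad, forces in N, time in s.
With the tool pointing down it reaches from about 0.3 to 0.85 m from the base axis. Payload 5.4 kg.
Tool frame: the origin (TCP) lies midway between the tips of the shut fingers; the grasp point (between the pads) lies 19 mm behind it; z points along the fingers, y is the line along which they close (so a half turn about z gives the same grasp; the last joint's range is limited). The gripper opens to 85 mm and grips with 20 to 120 N. Pads are 22 mm wide; open, the fingers measure 114 mm over their backs; the gripper's body (76 mm by 85 mm) begins 54 mm behind the grasp point. The pads swing forward as they close: fully open they stand 13 mm farther back than shut.
Start: joints at [-1.542, 0.158, 1.597, -0, 1.386, -0.21], TCP at [0.136, -0.559, 0.231] pointing down, gripper open.
Joint ranges: [-2.91, 2.91], [-0.94, 2.29], [0.18, 2.7], [-1.29, 4.43], [0.17, 2.64], [-3, 3]. Speed limits (rad/s): [2.57, 2.57, 3.14, 3.14, 3.14, 3.14].

## Interface

Orientations are given as a rotation vector (axis times angle).
In Python, from workcell import ctrl gives the robot as it stands. The module is installed in compiled form; this text tells all that it offers. Calls block until the motion is done:
- ctrl.move_to(position, orientation): joint-space move of the TCP to a pose.
- ctrl.move_linear(position, orientation=None, speed=0.15, max_force=None): straight line of the TCP; orientation=None keeps the orientation; speed is the mean speed in m/s. With max_force (N) it stops when the force on the tool has changed by that much, and returns True; else False.
- ctrl.move_j(angles): joint-space move.
- ctrl.grip(opening, strength=None): finger opening in m; strength is the grip in N (None keeps the last); returns when the fingers have stopped.
- ctrl.dwell(seconds).
- ctrl.ik(position, orientation): joint angles nearest the present ones, or None.
- ctrl.get_obs(): the state.
- ctrl.read_camera(name): name is "scene" or "side" or "wrist"; returns a dict with "color" (420x560x3 uint8, red, green, blue), "depth" (420x560 float32, m along the optical axis (not along the pixel's ray), 0 where there is no reading), "camera_matrix" (3x3 intrinsics, pixels), "pose" (4x4, takes a point from camera to world coordinates); the wrist camera has in their place "T_tool_cam" (4x4, takes a point from camera to tool coordinates, whose origin is the TCP and whose axes are the flange's). Camera axes: x right, y down, z forward; pixel columns grow to the right and rows downward; lengths in m; the calibration is good to about 2 mm. A picture is of the moment at which its call begins: read the wrist's pose just before it.
A pose or a line that the arm cannot do raises ctrl.Unreachable and nothing moves.
- ctrl.hand_in(): hands the job in; it is judged then, once.
Trained networks look in the newest picture that a camera, given by its name, has taken for a name from the list of things; names that differ only in an ending like _2 or _b are one class to them, and where a whole thing is asked for, a point or a joint stands for the part that bears it (a point fixed in the world has none). Each returns a list of dicts, best first, with "confidence" (0 to 1); they miss things now and then, are a little off and sometimes report something else, mostly with a low value. They report only what shows in the picture. A call takes as long as a camera call.
- ctrl.silhouettes(label, camera): "region" (420x560 bool, what is visible of it) and "bbox" ([centre column, centre row, width, height] in pixels, round what is visible of it).
The state is a dict: "time": time; "q": joint angles; "qvel": joint speeds; "joint_efforts": joint torques, N m; "eef_pos": TCP position; "tool_rot": TCP orientation; "ft_force": force on the tool from outside, world axes, zero at the start; "ft_torque": the same for the moment, N m; "gripper_width": finger opening in m; "grasp_force": force on a finger pad.
Only numpy, scipy, OpenCV 4.12 (cv2) and the standard library are available. Lean on these libraries where they do the work, as an engineer would, in place of code of your own. Each camera call takes 0.05 s, during which the arm holds its last target. There are 200 camera calls.

## Task

Pack up the finished glasses: take the key from its wooden stand and unlock the dock with it so that the yellow bar drops, then slide every spectacle case lying on the table under the hood into the bay of its own colour, fully home against the stop. When all are home, turn the key back clockwise until it is fully locked again and put the key back upright in its stand, leaving the other things on the counter where they are.

Things in the scene. Friction and masses are not known exactly. Their poses are not given: they have to be found in the camera images.
- case_purple: purple hard spectacle case (closed, loose, about 130 g): a block 150 long (its x) x 56 wide (y) x 36 high (z), corners rounded 12 in plan, both ends alike, small white tile on the lid. Origin: centre of its underside. May be absent (None).
- case_green: green hard spectacle case (closed, loose, about 130 g): a block 150 long (its x) x 56 wide (y) x 36 high (z), corners rounded 12 in plan, both ends alike, small white tile on the lid. Origin: centre of its underside. May be absent (None).
- case_orange: orange hard spectacle case (closed, loose, about 130 g): a block 150 long (its x) x 56 wide (y) x 36 high (z), corners rounded 12 in plan, both ends alike, small white tile on the lid. Origin: centre of its underside. May be absent (None).
- dock: Fixed dock, 3 bays 100 apart: purple left, green middle, orange right (patches on hood and floor). Origin: table level under the green bay point; x inward, y left. Floor 15 high, x -92 to the stop at +75. Walls and hood (underside 40, top 46 above floor) only from x +5 to the stop, pockets 61 wide: a seated case sticks out 80. No walls in front of the hood.
- bay_purple (a point): Where the centre of the underside of a fully seated case lies in the purple bay: at dock x 0, y 100, on the dock's floor, 15 above the table. Axes as the dock's: x inward to the stop, y left, z up.
- bay_green (a point): Where the centre of the underside of a fully seated case lies in the green bay: at dock x 0, y 0, on the dock's floor, 15 above the table. Axes as the dock's: x inward to the stop, y left, z up.
- bay_orange (a point): Where the centre of the underside of a fully seated case lies in the orange bay: at dock x 0, y -100, on the dock's floor, 15 above the table. Axes as the dock's: x inward to the stop, y left, z up.
- bar (a joint): Yellow locking bar across the front of all bays (dock x -88 to -80, 310 wide), value = m risen: top 9 mm above the dock's floor at 0.010 (locked), 1 mm below it at 0. Driven by the lock; stops cases from sliding in or out.
- lock (a joint): Brass lock cylinder at the dock's left end (54 across, axis vertical, top 50 above the table): 0 = unlocked (bar down), 1.57 = locked (bar up, end stop), growing clockwise seen from above; the bar follows it in proportion. Stiff (about 0.06 N m) and stays where it is left. Starts locked or nearly so (1.40 to 1.55).
- lock_mouth (a point): Centre of the key slot's mouth on the cylinder's flat top, turning with the cylinder: the slot is 18 (along this x) x 9 (y), 3 funnel at the mouth, 30 deep; z up. At lock = 0 its x is parallel to the bays' x. It lies at dock x -30, y +205, 50 above the table; a grey foot 80 x 80 x 20 high lies under the cylinder.
- key: Big red-headed key, 76 tall, upright, loose (60 g). Origin: centre of the blade's lower tip; z up towards the head. Steel blade 16 (x) x 7 (y), z = 0 to 24; collar 28 across, z = 24 to 30; flat red head 44 (x) x 12 (y), z = 30 to 76: pinch it across its 12 mm. Goes into a slot until the collar rests on the mouth (origin 24 below it), either way round (half a turn is alike).
- stand_mouth (a point): Centre of the slot's mouth on top of the wooden key stand (fixed block 70 x 60 x 34 high, top 34 above the table) in which the key stands at the start; slot 19 (x) x 10 (y), 28 deep, 3 funnel; z up.
- spray: Bystander: blue lens-spray bottle, 48 across, 130 tall. Origin: centre of its underside.
- mug: Bystander: white mug, 76 across, 90 tall. Origin: centre of its underside.
- lens_tin: Bystander: round grey tin with green cap, 64 across, 60 tall. Origin: centre of its underside.
- driver: Bystander: small screwdriver, 140 long, lying. Origin: underside, near its middle.
- specs: Bystander: folded pink spectacles, 126 wide, lying. Origin: centre of its underside.

How it is judged:
By the outcome, as a careful person would: the job done as asked, in the order asked, and still so for the second after the job is handed in, with the robot touching nothing.
Of case_purple, case_green, case_orange only 2 to 3 are there at a start; the rules pass over those that are not, and their reading is None.
At some moment in a run one of case_purple, case_green, case_orange may be knocked a few centimetres aside while the robot is not near it.
It also fails if it takes over 210 s, if anything falls off the work surface, if the arm or the gripper's body presses on something with over 40 N, if the wrist force passes 120 N, or if a joint passes its speed limit or range.

## Working session

There is one attempt and no reset: what is moved stays moved. The work goes in short steps, each a Python script; the robot and the scene stay as the last script left them, time stands still between calls to the robot, and variables do not carry over. Pictures are saved under pics/ and viewed, at most 14 in all, crops included, and the job is handed in when it is done.

```bash
mkdir -p pics; ls; cat > h.py <<'E'
import numpy as np, cv2
from workcell import ctrl
from scipy.spatial.transform import Rotation as R
def down(yaw):  # tool z down, tool x axis at world angle yaw
    c,s=np.cos(yaw),np.sin(yaw)
    return R.from_matrix(np.array([[c,s,0],[s,-c,0],[0,0,-1.]])).as_rotvec()
def cloud(im,T=None):
    d=im["depth"];K=im["camera_matrix"];v,u=np.indices(d.shape)
    P=np.stack([(u-K[0,2])/K[0,0]*d,(v-K[1,2])/K[1,1]*d,d],-1)
    T=im["pose"] if T is None else T
    return P@T[:3,:3].T+T[:3,3]
def wristpose():
    o=ctrl.get_obs();T=np.eye(4);T[:3,:3]=R.from_rotvec(o["tool_rot"]).as_matrix() if np.size(o["tool_rot"])==3 else np.array(o["tool_rot"]);T[:3,3]=o["eef_pos"];return T
def shot(cam,fn=None):
    T=wristpose() if cam=="wrist" else None
    im=ctrl.read_camera(cam)
    if T is not None: T=T@im["T_tool_cam"]
    if fn: cv2.imwrite("pics/"+fn,im["color"][...,::-1])
    return im,cloud(im,T)
E
python3 - <<'E'
from h import *
np.set_printoptions(precision=4,suppress=True)
print(ctrl.get_obs())
a={}
for c in ["scene","side"]:
    im,P=shot(c,c+"0.png");a[c]=im["color"]
    print(c,im["pose"])
    for n in ["case_purple","case_green","case_orange","dock","key","stand_mouth","lock","bar","spray","mug","lens_tin","driver","specs"]:
        for s in ctrl.silhouettes(n,c)[:2]:
            m=s["region"]&(im["depth"]>0);p=P[m]
            if len(p): print(n,round(s["confidence"],2),np.round(s["bbox"]),m.sum(),np.median(p,0),np.percentile(p,2,axis=0),np.percentile(p,98,axis=0))
E
```

```text
pics
{'time': 0.0, 'q': array([-1.5421,  0.1591,  1.5983,  0.    ,  1.3862, -0.2101]), 'qvel': array([ 0.0003,  0.0017, -0.0007, -0.0007,  0.0017, -0.0005]), 'joint_efforts': array([ -0.0012, -39.5997, -33.1429,  -0.0004,   0.0085,   0.    ]), 'eef_pos': array([ 0.136 , -0.5581,  0.2303]), 'tool_rot': array([-3.1173, -0.374 , -0.0003]), 'ft_force': array([-0.0595,  1.0294, -0.2803]), 'ft_torque': array([-0.0461, -0.018 , -0.032 ]), 'grasp_force': 0.0, 'gripper_width': 0.0853147730550803}
scene [[ 0.2903  0.7421 -0.6042  1.1905]
 [ 0.9569 -0.227   0.181  -0.2929]
 [-0.0028 -0.6307 -0.776   0.9456]
 [ 0.      0.      0.      1.    ]]
case_purple 0.72 [198. 214.  35.  40.] 888 [ 0.4272 -0.321   0.0367] [ 0.3384 -0.357   0.0017] [ 0.4871 -0.286   0.0409]
case_green 0.8 [260. 257.  34.  55.] 1168 [ 0.6326 -0.1831  0.0368] [ 0.546  -0.2105  0.0004] [ 0.6946 -0.1481  0.0406]
case_orange 0.64 [250. 206.  23.  47.] 807 [ 0.4564 -0.1702  0.037 ] [ 0.3675 -0.2     0.0032] [ 0.5149 -0.14    0.0409]
case_orange 0.46 [359. 221. 137.  66.] 6062 [0.5992 0.1247 0.0435] [ 0.4805 -0.043   0.0082] [0.66
[... 3093 characters left out ...]
0.6534 0.3599 0.0649]
mug 0.89 [335. 162.  27.  35.] 449 [ 0.57   -0.5116  0.0602] [ 0.5416 -0.579   0.0065] [ 0.6285 -0.5038  0.0908]
mug 0.49 [322. 227.  54.  41.] 1241 [ 0.4305 -0.1469  0.0357] [ 0.365  -0.1984  0.0022] [ 0.5117 -0.1322  0.0394]
lens_tin 0.62 [249. 179.  22.  21.] 391 [ 0.7422 -0.2533  0.0387] [ 0.7255 -0.2885  0.0065] [ 0.7763 -0.2397  0.0628]
lens_tin 0.58 [308. 189.  27.  20.] 388 [ 0.5634 -0.3278  0.025 ] [ 0.5412 -0.3659  0.0018] [ 0.6187 -0.3087  0.0373]
driver 0.96 [245. 392.  78.  52.] 875 [0.2809 0.3028 0.0222] [0.2598 0.2624 0.0092] [0.3176 0.3808 0.0284]
specs 0.77 [304. 276.  26.  31.] 262 [0.3788 0.0078 0.008 ] [ 0.362  -0.0458  0.0004] [0.3986 0.0685 0.014 ]
```

View pics/scene0.png

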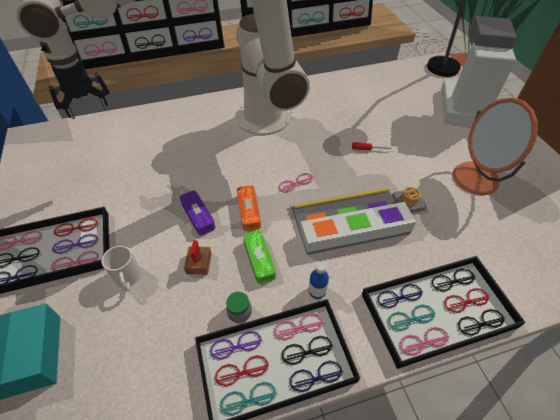

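View pics/side0.png

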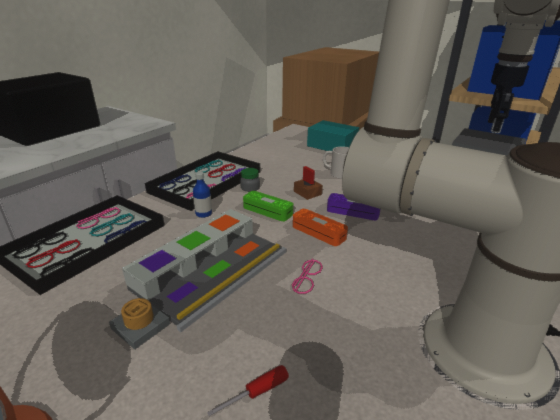

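The scene picture shows all three cases: purple (198,212), orange (249,206) and green (260,255). The key stands at (197,253), the dock opens toward the robot with its bar at (343,200), and the lock is at (411,196). The side picture agrees. Next I'll measure with the wrist camera.

```bash
python3 - <<'E'
from h import *
np.set_printoptions(precision=4,suppress=True)
ctrl.move_to([0.56,-0.30,0.36],down(0.0)); print(ctrl.get_obs()["q"])
im,P=shot("wrist","w_key.png"); print(im["T_tool_cam"],im["camera_matrix"][0,0])
np.savez("wkey.npz",c=im["color"],P=P)
for n in ["key","stand_mouth"]:
    for s in ctrl.silhouettes(n,"wrist")[:1]: print(n,s["confidence"],s["bbox"],np.median(P[s["region"]],0))
ctrl.move_to([0.52,0.19,0.36],down(0.0)); print(ctrl.get_obs()["q"])
im,P=shot("wrist","w_dock.png");np.savez("wdock.npz",c=im["color"],P=P)
for n in ["lock","bar","dock"]:
    for s in ctrl.silhouettes(n,"wrist")[:1]: print(n,s["confidence"],s["bbox"],np.median(P[s["region"]],0))
E
```

```text
[-0.6832  0.2695  1.219  -0.0003  1.6539  0.8889]
[[ 0.0006 -0.9515 -0.3075  0.0782]
 [ 1.      0.0011 -0.0015  0.0007]
 [ 0.0017 -0.3075  0.9515 -0.1432]
 [ 0.      0.      0.      1.    ]] 323.9614567862004
key 0.67 [319.3, 155.9, 23.0, 36.5] [ 0.585  -0.3465  0.0849]
stand_mouth 0.95 [315.5, 151.1, 57.6, 59.1] [ 0.5882 -0.3435  0.0345]
[ 0.1306  0.051   1.4625 -0.0004  1.6282  1.7026]
lock 0.77 [185.9, 143.3, 43.0, 43.6] [0.5572 0.3225 0.0498]
bar 0.98 [327.2, 187.4, 203.5, 16.7] [0.4906 0.1244 0.0236]
dock 0.59 [317.3, 127.9, 308.4, 147.4] [0.5772 0.1372 0.0487]
```

```bash
python3 - <<'E'
import cv2,numpy as np
a=cv2.imread("pics/w_key.png")[90:210,230:390];b=cv2.imread("pics/w_dock.png")[60:220,140:490]
a=cv2.resize(a,(800*160//267//1,360),interpolation=cv2.INTER_CUBIC)
b=cv2.resize(b,(525,240),interpolation=cv2.INTER_CUBIC)
o=np.zeros((600,530,3),np.uint8);o[:360,:a.shape[1]]=a[:, :530];o[360:,:525]=b;cv2.imwrite("pics/comb1.png",o)
E
```

```text
(no output)
```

View pics/comb1.png

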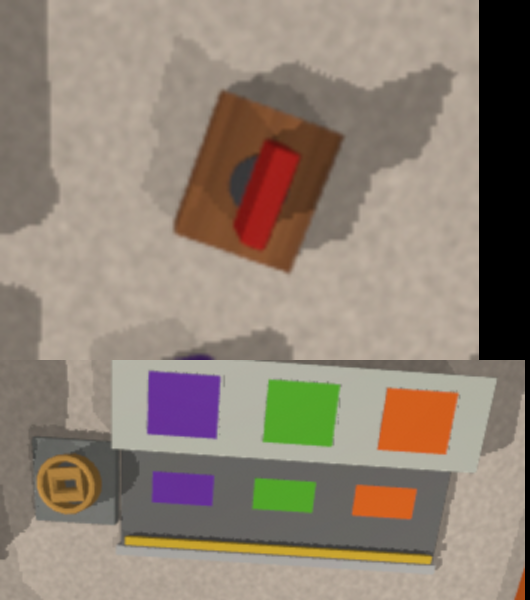

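```bash
cat > dock.py <<'E'
import numpy as np,cv2
np.set_printoptions(precision=4,suppress=True)
d=np.load("wdock.npz");P=d["P"];c=d["c"].astype(int);hsv=cv2.cvtColor(d["c"],cv2.COLOR_RGB2HSV)
reg=(P[...,0]>.4)&(P[...,0]<.75)&(P[...,1]>-.1)&(P[...,1]<.4)
def rect(m,name):
    p=P[m][:,:2].astype(np.float32); r=cv2.minAreaRect((p*1000).astype(np.float32)); print(name,m.sum(),np.array(r[0]),np.array(r[1]),r[2],"z",np.median(P[m][:,2]))
z=P[...,2]
rect(reg&(z>.057)&(z<.066),"hoodtop")
lk=reg&(abs(z-.05)<.004)&(P[...,1]>.28); rect(lk,"locktop")
b=(hsv[...,0]>15)&(hsv[...,0]<35)&(hsv[...,1]>130)&reg
rect(b&(z<.035)&(z>.018)&(P[...,1]<.29),"bar")
# bar centreline fit
m=b&(z<.035)&(z>.018)&(P[...,1]<.29); q=P[m]; k=np.polyfit(q[:,1],q[:,0],1); print("bar slope",np.degrees(np.arctan(k[0])))
# floor patches and hood patches
for n,lo,hi in [("purple",120,150),("green",45,75),("orange",0,14)]:
    m=(hsv[...,0]>=lo)&(hsv[...,0]<=hi)&(hsv[...,1]>120)&reg
    for zz in [(.01,.025),(.055,.068)]:
        mm=m&(z>zz[0])&(z<zz[1])&(P[...,1]>-.05)
        if mm.sum()>20: rect(mm,n+str(zz))
lab=reg&(z>.01)&(z<.02)
rect(lab,"floor")
# lock slot
mm=reg&(abs(P[...,0]-.558)<.04)&(abs(P[...,1]-.322)<.04)
print("lock hsv rows"); 
E
python3 dock.py; cat > key.py <<'E'
import numpy as np,cv2
np.set_printoptions(precision=4,suppress=True)
d=np.load("wkey.npz");P=d["P"];hsv=cv2.cvtColor(d["c"],cv2.COLOR_RGB2HSV);z=P[...,2]
reg=(abs(P[...,0]-.59)<.06)&(abs(P[...,1]+.345)<.06)
def rect(m,name):
    p=P[m][:,:2]; r=cv2.minAreaRect((p*1000).astype(np.float32)); print(name,m.sum(),np.array(r[0]),np.array(r[1]),r[2],"z",np.median(P[m][:,2]),"mean",p.mean(0))
for a,b in [(.031,.037),(.038,.044),(.06,.082),(.082,.09)]: rect(reg&(z>a)&(z<b),(a,b))
p=P[reg&(z>.082)&(z<.09)][:,:2];w,v=np.linalg.eigh(np.cov(p.T));print(np.degrees(np.arctan2(v[1,1],v[0,1])),np.sqrt(w))
E
python3 key.py
```

```text
hoodtop 16208 [617.5556 114.6366] [320.9009  78.137 ] 86.26162719726562 z 0.06201640446693196
locktop 957 [557.4768 323.8873] [52.5795 52.7019] 67.3752212524414 z 0.05043707694597904
bar 1221 [490.0359 123.4783] [309.7256   8.8751] 86.3015365600586 z 0.023620654595380652
bar slope 3.7594409078837745
purple(0.01, 0.025) 804 [550.1181 219.6268] [58.676  29.1832] 86.39293670654297 z 0.016293599876247455
purple(0.055, 0.068) 1887 [623.935  215.3061] [58.546  48.5616] 86.33800506591797 z 0.06344128640221586
green(0.01, 0.025) 830 [543.5883 120.1133] [59.9926 30.1549] 86.08110046386719 z 0.01608476915167667
green(0.055, 0.068) 1913 [617.4886 115.3989] [59.5935 49.5284] 86.15424346923828 z 0.06328824276113931
orange(0.01, 0.025) 845 [536.8524  20.2299] [60.9788 30.8756] 86.23889923095703 z 0.015856445969356037
orange(0.055, 0.068) 1947 [610.8967  14.9133] [61.8009 50.1062] 86.47376251220703 z 0.06301430971235883
floor 14123 [611.353  156.2352] [409.9962 276.1049] 86.66146087646484 z 0.015499491742634208
lock hsv rows
(0.031, 0.037) 1544 [ 582.5593 -348.6311] [60.0331 70.169 ] 70.64599609375 z 0.03451345567026104 mean [ 0.5849 -0.348 ]
(0.038, 0.044) 84 [ 585.0842 -347.6198] [22.338  26.5147] 13.566479682922363 z 0.04064223662508126 mean [ 0.5855 -0.3407]
(0.06, 0.082) 77 [ 585.4774 -344.2282] [ 8.982  44.3621] 59.149417877197266 z 0.07132022325824972 mean [ 0.5865 -0.3441]
(0.082, 0.09) 330 [ 582.6194 -348.8478] [12.2329 43.7307] 70.8080062866211 z 0.08617699895891406 mean [ 0.5832 -0.3486]
160.6299674114131 [0.0035 0.0126]
```

The combined crop shows the key head's long axis at about -19° on the stand, which matches the stand rectangle. The dock's three measurements agree on an origin of (0.574, 0.1176) and a yaw of -3.74°. The lock slot at (67,487) is too coarse to read, so I'll look closer.

```bash
python3 - <<'E'
from h import *
ctrl.move_to([0.545,0.324,0.13],down(0.0))
im,P=shot("wrist");np.savez("wlock.npz",c=im["color"],P=P)
z=P[...,2];m=(abs(z-.05)<.003)&(np.hypot(P[...,0]-.5575,P[...,1]-.324)<.035)
v,u=np.where(m);print(u.min(),u.max(),v.min(),v.max())
r=cv2.minEnclosingCircle((P[m][:,:2]*1000).astype(np.float32));print("circle",r)
# rectify top view: z>.05 plane, 5px/mm
D=im["depth"];K=im["camera_matrix"];T=wristpose()@im["T_tool_cam"];Ti=np.linalg.inv(T)
g=np.arange(-32,32,.2)/1000
X,Y=np.meshgrid(-g,-g,indexing="ij")  # row: x decreasing, col: y decreasing
Q=np.stack([.5575+X,.324+Y,np.full_like(X,.05)],-1)@Ti[:3,:3].T+Ti[:3,3]
mu=(Q[...,0]/Q[...,2]*K[0,0]+K[0,2]).astype(np.float32);mv=(Q[...,1]/Q[...,2]*K[1,1]+K[1,2]).astype(np.float32)
o=cv2.remap(im["color"],mu,mv,cv2.INTER_LINEAR)[...,::-1]
zz=cv2.remap(z.astype(np.float32),mu,mv,cv2.INTER_NEAREST)
np.savez("rect.npz",o=o,zz=zz)
zi=cv2.cvtColor(np.clip((zz-.015)/.04*255,0,255).astype(np.uint8),cv2.COLOR_GRAY2BGR)
cv2.imwrite("pics/lock_rect.png",np.hstack([o,zi]))
hole=(zz<.044)&(np.hypot(X,Y)<.02)
p=np.argwhere(hole)*.2;print(hole.sum()*.04,"mm2")
xy=np.c_[X[hole],Y[hole]]*1000
rr=cv2.minAreaRect(xy.astype(np.float32));print(rr)
E
```

```text
245 318 172 242
circle ((557.3804931640625, 324.2637634277344), 26.930572509765625)
405.04 mm2
((0.39092540740966797, -0.03958892822265625), (39.377525329589844, 39.01426315307617), 50.52754211425781)
```

View pics/lock_rect.png

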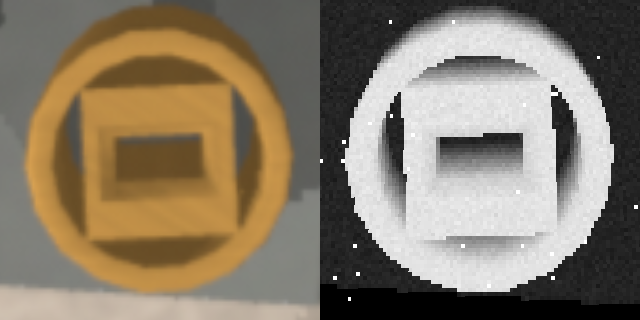

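The rectified lock view shows a square with corners (81,90), (231,84), (237,234) and (88,240). That puts the slot at a yaw of about 92.3°, so the lock reads about 1.47, inside the given range. The centre is (0.5572, 0.3241). Next I'll fetch the key.

```bash
cat > k1.py <<'E'
from h import *
np.set_printoptions(precision=4,suppress=True)
def st(t=""): o=ctrl.get_obs();print(t,o["time"],o["eef_pos"],"F",o["ft_force"],"M",o["ft_torque"],"w",o["gripper_width"],o["grasp_force"],"q6",o["q"][5])
E
python3 - <<'E'
from k1 import *
d=np.radians; k=[.5826,-.3487]; yk=d(-19.4)
ctrl.move_linear([.545,.324,.25]); ctrl.move_to([*k,.20],down(yk)); ctrl.grip(.05)
print(ctrl.move_linear([*k,.045],speed=.1,max_force=10)); st("at key")
ctrl.grip(0,60); st("gripped")
ctrl.move_linear([*k,.10],speed=.05); st("up")
ctrl.move_linear([*k,.25],speed=.2)
im,P=shot("wrist","held.png")
ctrl.move_to([.5572,.3241,.25],down(d(92.3))); st("above lock")
ctrl.move_linear([.5572,.3241,.115],speed=.15); st("near")
E
```

```text
False
at key 11.9833 [ 0.5831 -0.3491  0.0459] F [ 0.067  -0.5873  1.1662] M [-0.0216 -0.0182 -0.0519] w 0.049712209667596936 0.0 q6 1.1925397703960137
gripped 12.4083 [ 0.5828 -0.3489  0.0454] F [-0.5185  0.2342  0.9547] M [-0.0341 -0.0105 -0.0392] w 0.011280008616820143 58.44915747642517 q6 1.1925170979202746
up 13.6583 [ 0.5823 -0.3484  0.0994] F [-0.1263 -0.5123 -0.383 ] M [ 0.027   0.0222 -0.003 ] w 0.011018843907580513 58.34296703338623 q6 1.1925567865920594
above lock 17.0 [0.5578 0.3232 0.25  ] F [ 0.1635  0.0417 -1.1679] M [ 0.0056 -0.0155  0.0054] w 0.011152578432404197 58.308842182159424 q6 0.29967171606360166
near 18.05 [0.5581 0.3244 0.1164] F [-0.0346  0.244  -0.7435] M [-0.0228  0.0803 -0.0653] w 0.011139533896019472 58.31357717514038 q6 0.29962182670890714
```

View pics/held.png

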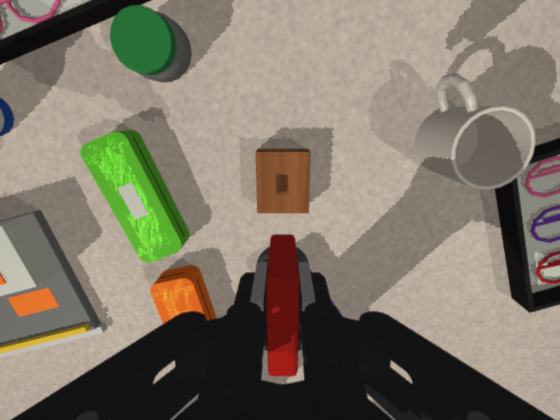

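The picture shows the key held upright in line with the fingers at (283,300), and the stand empty at (283,182). Next is insertion.

```bash
python3 - <<'E'
from k1 import *
print(ctrl.move_linear([.5572,.3241,.0605],speed=.03,max_force=15)); st("ins")
E
```

```text
False
ins 20.0167 [0.5573 0.3242 0.0613] F [-1.9765 -0.7448  5.6667] M [-0.2906  0.5707  0.0338] w 0.011398429581568566 59.20941889286041 q6 0.2995649018451827
```

```bash
python3 - <<'E'
from k1 import *
q0=np.array(ctrl.get_obs()["q"]);q0[5]=.29957
for a in [15,30,45,60,75,84,88,91,94]:
    q=q0.copy();q[5]-=np.radians(a);ctrl.move_j(q);o=ctrl.get_obs();print(a,o["eef_pos"],"M",o["ft_torque"],"F",o["ft_force"],o["gripper_width"])
    if abs(o["ft_torque"][2])>.8: break
im,P=shot("side","side_unl.png")
for s in ctrl.silhouettes("bar","side")[:1]: print(s["confidence"],s["bbox"],np.median(P[s["region"]],0))
E
```

```text
15 [0.5578 0.3243 0.0614] M [ 0.1698 -0.3149 -0.0328] F [ 1.946   0.4297 -0.5088] 0.011291709376297265
30 [0.5578 0.3243 0.0614] M [ 0.2294 -0.4576 -0.0438] F [ 1.7706  2.3716 -0.7811] 0.011213554871574185
45 [0.5578 0.3243 0.0615] M [ 0.3876 -0.6892  0.0092] F [ 3.0741  1.1997 -3.2717] 0.011442594158246513
60 [0.5578 0.3244 0.0615] M [ 0.5114 -0.895   0.0075] F [ 4.461   2.6533 -2.2871] 0.011115411564986284
75 [0.5576 0.3245 0.0616] M [ 0.5998 -0.7233  0.0317] F [ 4.0358  3.8287 -1.8685] 0.011388892723327335
84 [0.5574 0.3246 0.0616] M [ 0.6966 -0.6408 -0.0085] F [ 3.3844  3.4576 -0.6415] 0.011539083063609302
88 [0.5574 0.3245 0.0616] M [ 0.7151 -0.6253 -0.039 ] F [ 4.0623  3.9932 -1.4538] 0.011257032642942212
91 [0.5574 0.3245 0.0616] M [ 0.7597 -0.5933 -0.0133] F [ 3.1442  4.4546 -1.4864] 0.011201792983638152
94 [0.5574 0.3246 0.0616] M [ 0.783  -0.5639 -0.1911] F [ 3.7145  4.1401 -1.5931] 0.01159679100600285
0.41 [199.7, 279.4, 176.7, 145.7] [0.5538 0.1691 0.0176]
```

```bash
cat > meas.py <<'E'
from k1 import *
O=np.array([.5739,.1176]);YD=np.radians(-3.74);Rd=np.array([[np.cos(YD),-np.sin(YD)],[np.sin(YD),np.cos(YD)]])
def dw(x,y): return O+Rd@np.array([x,y])
def todock(p): return (np.asarray(p)[...,:2]-O)@Rd
def barz(im,P):
    h=cv2.cvtColor(im["color"],cv2.COLOR_RGB2HSV);L=todock(P)
    m=(h[...,0]>15)&(h[...,0]<35)&(h[...,1]>120)&(abs(L[...,0]+.084)<.008)&(abs(L[...,1])<.15)
    return m.sum(),np.median(P[m][:,2]) if m.sum() else None
E
python3 - <<'E'
from meas import *
im,P=shot("side");print(barz(im,P))
L=todock(P);m=(abs(L[...,0]+.06)<.01)&(abs(L[...,1])<.14);print("floor",np.median(P[m][:,2]))
ctrl.grip(.05);st()
p=ctrl.get_obs()["eef_pos"];ctrl.move_linear([p[0],p[1],.25],speed=.15)
im,P=shot("scene");print(barz(im,P))
for n in ["case_purple","case_green","case_orange"]:
    s=ctrl.silhouettes(n,"scene")[0];r=s["region"]&(P[...,2]>.032)&(P[...,2]<.045);rr=cv2.minAreaRect((P[r][:,:2]*1000).astype(np.float32));print(n,s["confidence"],rr,np.median(P[r],0))
E
```

```text
(np.int64(0), None)
floor 0.016572166040012326
 23.4417 [0.557  0.3239 0.0612] F [-0.4046  0.3767  0.4928] M [ 0.0584 -0.0117 -0.0083] w 0.049811435370037516 0.0 q6 -1.3406028863998791
(np.int64(0), None)
case_purple 0.95 ((411.8608703613281, -323.4947509765625), (152.77493286132812, 55.358341217041016), 14.087138175964355) [ 0.4164 -0.323   0.0374]
case_green 0.71 ((640.2061767578125, -228.86151123046875), (153.7333984375, 55.92551040649414), 2.0347189903259277) [ 0.6473 -0.2296  0.0373]
case_orange 0.6 ((439.88677978515625, -167.5735626220703), (55.74611282348633, 152.5166778564453), 83.74788665771484) [ 0.4466 -0.1682  0.0376]
```

The bar is down, since no yellow shows above the floor. The green case has been knocked to about (0.640, -0.229). Next are the cases, each measured afresh with the wrist camera, orange first.

```bash
cat > case.py <<'E'
from meas import *
import sys
BY={"purple":.1,"green":0.,"orange":-.1}; OFF=-.035
def measure(n,guess):
    ctrl.move_to([guess[0]-.07,guess[1],.25],down(0.))
    im,P=shot("wrist");s=ctrl.silhouettes("case_"+n,"wrist")[0]
    r=s["region"]&(abs(P[...,2]-.036)<.006)&(np.hypot(P[...,0]-guess[0],P[...,1]-guess[1])<.12)
    r=cv2.morphologyEx(r.astype(np.uint8),cv2.MORPH_OPEN,np.ones((3,3)))>0
    c,wh,a=cv2.minAreaRect((P[r][:,:2]*1000).astype(np.float32))
    if wh[0]<wh[1]: a+=90
    a=(a+90)%180-90
    print(n,s["confidence"],c,wh,a); assert 140<max(wh)<160 and 50<min(wh)<62
    return np.array(c)/1000,np.radians(a)
def pick(c,a):
    g=c+OFF*np.array([np.cos(a),np.sin(a)])
    ctrl.grip(.076); ctrl.move_to([*g,.12],down(a))
    assert not ctrl.move_linear([*g,.003],speed=.1,max_force=12),"touch"
    ctrl.grip(0,60); st("grip"); assert ctrl.get_obs()["gripper_width"]>.05
    ctrl.move_linear([*g,.16],speed=.15); st("lift")
def slide(n):
    y=BY[n]; r=down(YD)
    ctrl.move_to([*dw(OFF-.088,y),.16],r); ctrl.move_linear([*dw(OFF-.088,y),.03],speed=.12)
    print("floor",ctrl.move_linear([*dw(OFF-.088,y),.0165],speed=.02,max_force=4)); st()
    z=ctrl.get_obs()["eef_pos"][2]
    z=max(z+.0003,.0175)
    print("in",ctrl.move_linear([*dw(OFF+.004,y),z],speed=.04,max_force=15)); st(); print("dock",todock(ctrl.get_obs()["eef_pos"]))
    ctrl.grip(.072); p=ctrl.get_obs()["eef_pos"]; ctrl.move_linear([p[0],p[1],.12],speed=.15)
def push(n):
    y=BY[n]; r=down(YD); ctrl.grip(0)
    ctrl.move_linear([*dw(-.115,y),.12],r); ctrl.move_linear([*dw(-.115,y),.030],speed=.12)
    print("push",ctrl.move_linear([*dw(-.08,y),.030],speed=.03,max_force=10)); st(); print("dock tcp",todock(ctrl.get_obs()["eef_pos"]))
    ctrl.move_linear([*dw(-.115,y),.030],speed=.1); ctrl.move_linear([*dw(-.115,y),.16])
E
python3 - <<'E'
from case import *
c,a=measure("orange",[.44,-.1676]); pick(c,a); slide("orange")
shot("side","s_or.png")
E
```

```text
orange 0.74 (440.1093444824219, -167.67420959472656) (55.965492248535156, 149.3657989501953) -6.094474792480469
grip 29.6583 [ 0.406  -0.1645  0.0038] F [-0.8327 -0.254   5.8562] M [0.1521 0.143  0.0203] w 0.055246962554583355 64.45293188095093 q6 1.0148972579421227
lift 30.8583 [ 0.4046 -0.1634  0.1588] F [ 0.3557  0.5388 -1.8232] M [ 0.0065  0.0691 -0.0214] w 0.05466414566853228 63.62515568733215 q6 1.01498072919597
floor True
 33.4583 [0.4445 0.0259 0.0187] F [-2.6517  0.371   6.9811] M [-0.0897  0.0171 -0.0128] w 0.05468342231206975 64.31371808052063 q6 1.42159239977427
in True
 35.5917 [0.5326 0.0201 0.0189] F [-3.5387  0.3766  5.8709] M [-0.114  -0.2566 -0.0789] w 0.055125641100468796 64.42997932434082 q6 1.4478978213396656
dock [-0.0349 -0.1   ]
```

View pics/s_or.png

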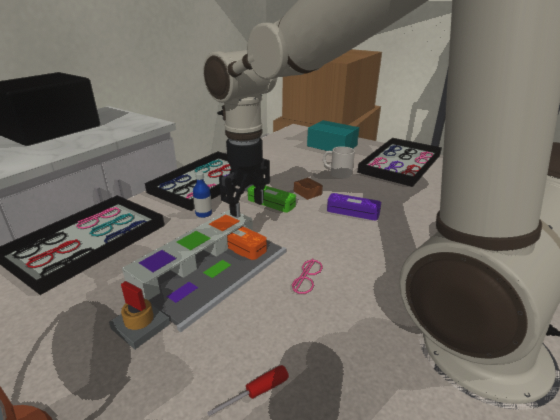

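The side picture shows the orange case in its bay at (247,242), the key in the lock at (133,300), and the specs and driver untouched. I'll push it home and then do purple and green.

```bash
python3 - <<'E'
from case import *
push("orange")
for n,g in [("purple",[.412,-.3235]),("green",[.640,-.229])]:
    c,a=measure(n,g); pick(c,a); slide(n); push(n)
im,P=shot("side","s_all.png")
E
```

```text
push True
 39.9583 [0.4812 0.0235 0.0293] F [-0.4101  0.1151 -0.4549] M [0.0209 0.0016 0.0096] w 0.00013574132347781977 0.0 q6 1.4337167775670154
dock tcp [-0.0864 -0.0999]
purple 0.96 (411.74334716796875, -323.23345947265625) (149.90301513671875, 56.00361633300781) 13.989764213562012
grip 45.8583 [ 0.3783 -0.3324  0.0039] F [-0.7533  0.6359  3.865 ] M [ 0.1743  0.0649 -0.0085] w 0.05531370305473724 64.62498307228088 q6 0.3652697344158194
lift 47.0583 [ 0.3772 -0.331   0.1587] F [ 0.0798 -0.2478 -2.1501] M [-0.0276  0.0585  0.0074] w 0.05541828203013337 63.96462678909302 q6 0.3652368442948562
floor True
 50.8833 [0.4575 0.2254 0.0188] F [-1.0776  0.3313  6.2492] M [-0.1492  0.0598 -0.0007] w 0.054785471334675484 64.66942191123962 q6 1.856550941432493
in True
 52.9917 [0.5452 0.2197 0.019 ] F [-2.3129 -0.0091  3.7944] M [-0.0352 -0.2327 -0.1325] w 0.054854233010307285 64.70483422279358 q6 1.8129815355367882
dock [-0.0353  0.1   ]
push True
 57.3083 [0.4944 0.2228 0.0293] F [-0.0574 -0.0497  0.2187] M [-0.0033  0.054  -0.0034] w -0.00022878586544722632 0.0 q6 1.8361078007862432
dock tc
[... 253 characters left out ...]
2331238 q6 0.98556660019195
lift 64.7333 [ 0.6049 -0.2301  0.1585] F [ 0.1286 -0.2433 -0.7938] M [ 0.0276  0.0801 -0.0653] w 0.0552638865382153 64.52137470245361 q6 0.9855493963764541
floor True
 67.9667 [0.451  0.1256 0.019 ] F [-0.8397 -0.7418  6.507 ] M [-0.1231  0.0784  0.0533] w 0.05518117931963213 65.10990142822266 q6 1.6487708735246274
in True
 70.0833 [0.5388 0.1199 0.0192] F [-3.0616 -0.8344  5.2114] M [-0.0904 -0.2536 -0.1403] w 0.055294119491263706 65.43662309646606 q6 1.636135868995908
dock [-0.0352  0.    ]
push True
 74.4083 [0.4878 0.1232 0.0292] F [-0.0109 -0.1936  0.3409] M [ 0.045  -0.0204 -0.0611] w -0.0002757794785975264 0.0 q6 1.642577673779974
dock tcp [-0.0863 -0.0001]
```

View pics/s_all.png

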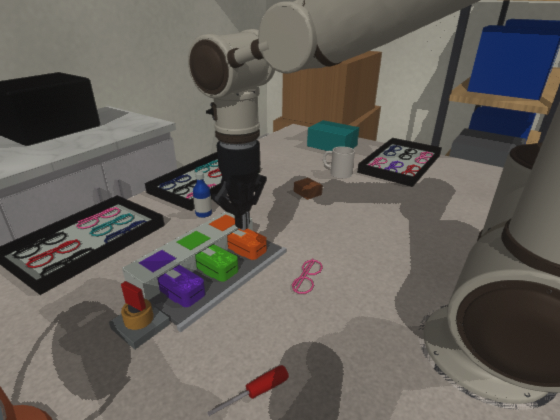

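All three cases sit in their own bays: purple at (182,284), green at (216,262), orange at (246,242). All three pushes stopped at the same depth. I'll measure the rear ends and the key pose before locking.

```bash
cat > chk.py <<'E'
from case import *
def chk():
    ctrl.move_to([0.50,0.19,0.34],down(0.0))
    im,P=shot("wrist");L=todock(P);z=P[...,2]
    for n,y in BY.items():
        m=(abs(L[...,1]-y)<.045)&(abs(z-.051)<.004)&(L[...,0]<.0)&(L[...,0]>-.12)
        print(n,"rear",np.percentile(L[m][:,0],1),"sides",np.percentile(L[m][:,1],[1,99])-y)
    print("bar",barz(im,P))
    m=(abs(z-.102)<.006)&(np.hypot(P[...,0]-.557,P[...,1]-.324)<.04)
    if m.sum()>30: print("key",cv2.minAreaRect((P[m][:,:2]*1000).astype(np.float32)),z[m].mean())
    return im,P
E
python3 -c "
from chk import *
chk()"
```

```text
purple rear -0.07399896048644941 sides [-0.0276  0.027 ]
green rear -0.07403237930818007 sides [-0.0276  0.0276]
orange rear -0.07424299571256361 sides [-0.0276  0.0279]
bar (np.int64(0), None)
key ((556.7278442382812, 324.00537109375), (43.86608123779297, 12.923430442810059), 2.49096417427063) 0.10212108985725356
```

```bash
python3 - <<'E'
from chk import *
d=np.radians;k=[.5570,.3241]
ctrl.grip(.05); ctrl.move_to([*k,.16],down(d(182.5))); st()
print(ctrl.move_linear([*k,.061],speed=.08,max_force=10)); ctrl.grip(0,70); st("grip")
q0=np.array(ctrl.get_obs()["q"])
for a in [20,40,60,80,90,95,100,103,106,109,112]:
    q=q0.copy();q[5]+=d(a);ctrl.move_j(q);o=ctrl.get_obs();print(a,o["eef_pos"],"M",o["ft_torque"],"F",o["ft_force"])
    if a>99 and abs(o["ft_torque"][2])>.35: break
im,P=shot("side");print("bar",barz(im,P))
E
```

```text
79.8167 [0.5572 0.3241 0.1603] F [-0.351   0.0684  0.2435] M [-0.0352 -0.0139 -0.0004] w 0.04985278990620875 0.0 q6 -1.2742954519716432
False
grip 81.6333 [0.5573 0.3244 0.0614] F [-0.4291  0.819   2.066 ] M [ 0.1084  0.0055 -0.001 ] w 0.011262692306489885 68.0708384513855 q6 -1.2745916275133355
20 [0.5575 0.3245 0.0615] M [ 0.2613 -0.2318  0.0069] F [ 2.0894  1.1449 -0.0635]
40 [0.5575 0.3246 0.0615] M [ 0.407  -0.3618  0.014 ] F [ 2.445   2.1593 -0.9447]
60 [0.5575 0.3246 0.0615] M [ 0.5224 -0.4085  0.0865] F [ 2.5611  2.8598 -2.1143]
80 [0.5575 0.3246 0.0615] M [ 0.6448 -0.5528 -0.0028] F [ 2.5593  2.5625 -1.6995]
90 [0.5575 0.3244 0.0616] M [ 0.54   -0.6147 -0.0154] F [ 4.1593  2.3026 -1.4508]
95 [0.5576 0.3244 0.0616] M [ 0.5504 -0.7362  0.0217] F [ 2.763   1.9605 -0.2693]
100 [0.5576 0.3244 0.0616] M [ 0.5381 -0.762   0.0157] F [ 4.376   1.964  -0.9058]
103 [0.5575 0.3244 0.0616] M [ 0.4906 -0.8371  0.0249] F [ 3.4933  3.6262 -0.7229]
106 [0.5576 0.3244 0.0616] M [ 0.431  -0.8818  0.096 ] F [ 5.1817  2.3801 -0.7284]
109 [0.5575 0.3243 0.0616] M [ 0.4488 -0.8449  0.4978] F [ 3.909   2.8518 -0.1691]
bar (np.int64(633), np.float64(0.02476798779687428))
```

The end stop was reached (0.5 N m) and the bar is up. I'll release, check the key angle, regrip in line with it and withdraw.

```bash
python3 - <<'E'
from chk import *
d=np.radians
ctrl.grip(.05); p=ctrl.get_obs()["eef_pos"]; ctrl.move_linear([p[0],p[1],.16],speed=.15)
im,P=chk();z=P[...,2]
m=(abs(z-.102)<.006)&(np.hypot(P[...,0]-.557,P[...,1]-.324)<.04)
c,wh,a=cv2.minAreaRect((P[m][:,:2]*1000).astype(np.float32))
if wh[0]<wh[1]: a+=90
a=a%180; print("key yaw",a)
assert 70<a<95
k=[.5572,.3241]
ctrl.move_to([*k,.16],down(d(a))); print(ctrl.move_linear([*k,.061],speed=.08,max_force=10)); ctrl.grip(0,60); st("grip")
q=np.array(ctrl.get_obs()["q"]);q[5]-=d(max(0,86.3-a)*.7);ctrl.move_j(q);st("relax")
print(ctrl.move_linear([*k,.12],speed=.04,max_force=15)); st("out")
ctrl.move_linear([*k,.25]); 
E
```

```text
purple rear -0.07406597276716408 sides [-0.0275  0.0271]
green rear -0.07411144227398248 sides [-0.0276  0.0275]
orange rear -0.07420023757366813 sides [-0.0276  0.0279]
bar (np.int64(1323), np.float64(0.024345828927563262))
key ((557.1903686523438, 323.861572265625), (43.85295486450195, 12.178773880004883), 78.73841857910156) 0.10234625901969395
key yaw 78.73841857910156
False
grip 90.15 [0.5576 0.3242 0.0614] F [ 0.5542 -0.955   1.594 ] M [-0.0584 -0.1276  0.0204] w 0.011178300081782928 58.35702896118164 q6 0.5362764336288589
relax 90.4 [0.5575 0.3242 0.0614] F [-0.2181  0.3819  1.3203] M [-0.0435  0.0929  0.0474] w 0.011246909963898658 58.375226855278015 q6 0.4461854331119191
False
out 92.0167 [0.557  0.324  0.1196] F [-0.1272  0.5001  0.3525] M [-0.0078 -0.0237 -0.0062] w 0.0114660632437334 58.33815336227417 q6 0.44393003075876813
```

```bash
python3 - <<'E'
from chk import *
ctrl.move_to([0.48,0.324,0.20],down(0.0))
im,P=shot("wrist");z=P[...,2]
K=im["camera_matrix"];T=wristpose()@im["T_tool_cam"];Ti=np.linalg.inv(T)
g=np.arange(-32,32,.2)/1000
X,Y=np.meshgrid(-g,-g,indexing="ij")
Q=np.stack([.5575+X,.324+Y,np.full_like(X,.05)],-1)@Ti[:3,:3].T+Ti[:3,3]
mu=(Q[...,0]/Q[...,2]*K[0,0]+K[0,2]).astype(np.float32);mv=(Q[...,1]/Q[...,2]*K[1,1]+K[1,2]).astype(np.float32)
o=cv2.remap(im["color"],mu,mv,cv2.INTER_CUBIC)[...,::-1]
cv2.imwrite("pics/lock2.png",np.hstack([cv2.resize(o,(480,480))]))
E
```

```text
(no output)
```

View pics/lock2.png

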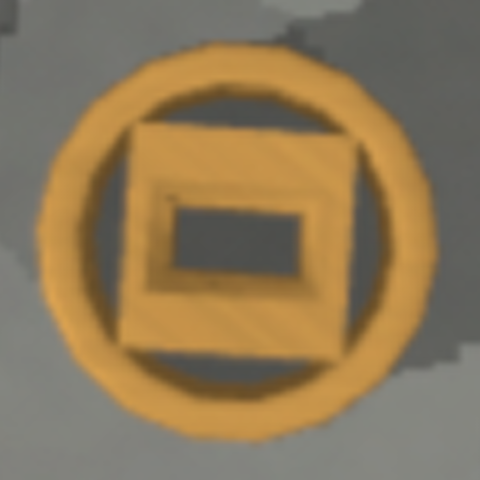

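Top edge slope is about 3.6° from (133,124) to (357,138), so the slot yaw is about 86.4°, against 86.3° for fully locked. The key can go back in its stand.

```bash
python3 - <<'E'
from chk import *
d=np.radians;k=[.5826,-.3487]
ctrl.move_linear([.48,.324,.25]); ctrl.move_to([*k,.25],down(d(-19.4))); ctrl.move_linear([*k,.10],speed=.12); ctrl.dwell(.3); st()
print(ctrl.move_linear([*k,.0445],speed=.03,max_force=12)); st("in stand")
E
```

```text
99.0333 [ 0.5827 -0.3488  0.1004] F [-0.0706  0.5345 -0.6655] M [ 0.009   0.0007 -0.0449] w 0.011616811289782253 58.308809995651245 q6 1.1925703925970144
False
in stand 101.0333 [ 0.5828 -0.3489  0.0454] F [-2.5296  1.5858  5.2375] M [ 0.3362  0.3947 -0.0056] w 0.011707637926939744 59.074310660362244 q6 1.1924907648921244
```

```bash
python3 - <<'E'
from chk import *
ctrl.grip(.05); ctrl.move_linear([.5826,-.3487,.22],speed=.12)
ctrl.move_to([.50,-.32,.34],down(0.))
im,P=shot("wrist");z=P[...,2]
m=(abs(z-.086)<.005)&(np.hypot(P[...,0]-.583,P[...,1]+.349)<.05)
print("key",m.sum(),cv2.minAreaRect((P[m][:,:2]*1000).astype(np.float32)),z[m].mean())
chk(); ctrl.move_to([.45,-.3,.35],down(0.))
shot("scene","final.png")
E
```

```text
key 410 ((582.7654418945312, -349.2030944824219), (12.054336547851562, 43.905029296875), 70.68539428710938) 0.08622931340191924
purple rear -0.07413110966586532 sides [-0.0276  0.027 ]
green rear -0.07398680757052598 sides [-0.0275  0.0275]
orange rear -0.07415083280361431 sides [-0.0275  0.0279]
bar (np.int64(1318), np.float64(0.024358766187261904))
```

View pics/final.png

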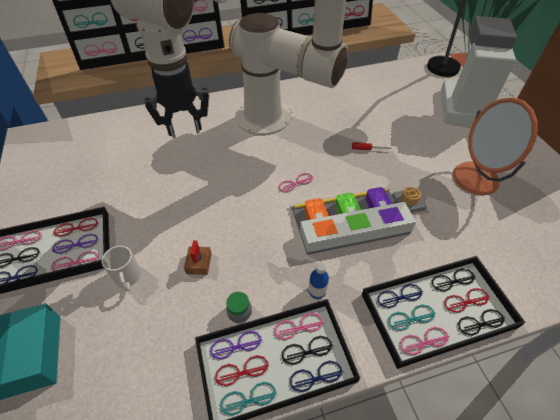

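The final picture shows the key upright in its stand at (197,253), the three cases home at (316,209), (347,203) and (377,198), the bar up, and the bystanders in place.

```bash
python3 -c "
from h import *
print(ctrl.hand_in())"
```

```text
the job is handed in; nothing more can be done
None
```

The job is handed in: all three cases are fully home in their own bays, the dock is fully locked with the bar up, and the key is upright in its stand, with the other things on the counter left where they were.

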